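Dock the telescopic reach hook and hold it drawn out

TASK

Seat the telescopic reach hook in the wooden holder, its hook end away from the holder's end wall, and press its body down until the shoulder is flush on the wood. Only after that, press the lock button on top fully down, take the black head behind the hook and pull the tubes out past the first stop to the second, final stop. The tubes spring back if let go, so finish while still holding the head at full extension, with the body still flush in the holder and the cup, tin, caddy and toy car left where they are.

Things in the scene. Friction and masses are not known exactly. Their poses are not given: they have to be found in the camera images.
- pole_grip (a point): Centre of the aluminium body of the loose telescopic reach hook (0.35 to 0.55 kg in all). Axes: x along the pole to the hook, y across, z up. The aluminium is 94 (x) x 42 x 41 mm (top 20.5 mm above this point, shoulder 20.5 below); a black tenon 80 x 30 mm stands 15 mm out under it, on which the pole stands at the start. Grasp across y, a little to the tail side (-x), clear of the button.
- pole_seat (a point): Centre of the shoulder plane of the same body (underside of the aluminium part, 15 mm above the tenon's underside, 20.5 mm below pole_grip); axes as pole_grip. Seated, it coincides with recess, with the same axes.
- button_top (a point): Centre of the top of the grey round lock button (18 mm wide) on the body's top, 28 mm from its centre towards the hook. It stands 9.5 mm proud, goes down 6 mm against about 3 N and stays down. Until then the tubes are locked shut.
- head: Black pull head on the inner tube, 32 (x) x 24 (y) x 32 (z) mm, origin at its centre, axes as the pole's; 77 mm from the body's centre when shut, 0.5 mm above pole_grip. Before it a wire hook reaches 39 mm on along +x and 21 mm up from the origin. Seated, the origin is 45 mm above the table, the head 5 mm clear of the holder. Grasp across y. It draws out 120 mm in all along the pole's x.
- recess (a point): Centre of the mouth of the recess in the pale wooden holder (fixed), 24 mm above the table. Holder 112 (x) x 76 (y) x 24 mm, with an end wall 10 mm thick, 52 mm high at its -x end; recess 83 x 33 mm, 16 deep. x points from the end wall to the open end (as the hook must), z up. Sprung steel cheeks in the long sides hold the tenon about 9 mm proud until pushed in (about 10 N); then it stays.
- lock (a joint): Lock button travel in m: 0 up, 0.006 fully down; unlocks beyond about 0.004.
- inner_tube (a joint): Draw of the thin inner tube out of the outer tube in m: 0 shut, 0.060 at its stop (the first stop). Return spring 2 to 2.6 N.
- outer_tube (a joint): Draw of the thicker outer tube out of the body in m: 0 shut, 0.060 at its stop (the second, final stop); it follows only when the inner tube has reached its stop. Return spring 4 to 4.6 N.
- jarrito: Round-bellied clay jarrito cup, 80 mm wide, 84 mm high, with a handle on its +y side; origin under its centre. Bystander.
- tin: Steel pencil tin, 72 mm wide, 100 mm high, with pencils up to 160 mm high; origin under its centre. Bystander.
- caddy: Burgundy plastic caddy, open, 100 x 160 x 80 mm high; origin under its centre. Bystander.
- toy_car: Small hard plastic toy car, 70 x 36 x 34 mm, along its x; origin under its centre. Bystander.

How it is judged:
On the way, in this order (a step that is already met when the one before it is completed fails the run):
1. the body is pressed flush into the holder's recess, hook end away from the end wall (z of pole_seat in the frame of recess below 0.0022 m and horizontal distance between pole_seat and recess below 0.005 m and angle between pole_seat's own z axis and vertical below 0.05 rad and x of head in the frame of recess above 0.06 m), for 0.2 s.
2. the lock button is pressed down with the body flush (all of step 1 and value of joint lock above 0.0045 m), for 0.1 s.
At the end, for the whole second after the job is handed in: The body's shoulder within 2.2 mm of the holder's top, within 5 mm of the recess's centre, tilted under 0.05 rad, hook end away from the end wall; button down; both tubes drawn to within 4 mm of their stops, standing still, with the fingers holding the head (over 2 N of contact) (all of step 1 and value of joint lock above 0.004 m and value of joint each of inner_tube, outer_tube above 0.056 m and contact force between the fingers and head above 2 N and velocity of joint outer_tube below 0.01 m/s); the arm keeps its last pose, push and grip.
It fails at once if the jarrito is moved more than 25 mm or tipped (distance of jarrito from where it was at the start of the episode above 0.025 m or angle between jarrito's own z axis and vertical above 0.35 rad).
It fails at once if the tin is moved more than 25 mm or tipped (distance of tin from where it was at the start of the episode above 0.025 m or angle between tin's own z axis and vertical above 0.35 rad).
It fails at once if the caddy is moved more than 25 mm or tipped (distance of caddy from where it was at the start of the episode above 0.025 m or angle between caddy's own z axis and vertical above 0.35 rad).
It fails at once if the toy car is moved more than 25 mm or tipped (distance of toy_car from where it was at the start of the episode above 0.025 m or angle between toy_car's own z axis and vertical above 0.35 rad).
It also fails if it takes over 61 s, if anything falls off the work surface, if the arm or the gripper's body presses on something with over 40 N, if the wrist force passes 120 N, or if a joint passes its speed limit or range.

ROBOT

A 7-joint arm with a two-finger parallel gripper is mounted at the origin on the work surface. World frame = base frame: x ahead of the robot, y to its left, z up, the work surface at z = 0. Lengths are in m, angles in rad, forces in N, time in s.
With the tool pointing down it reaches from about 0.4 to 0.85 m from the base axis. Payload 4.5 kg.
Tool frame: the origin (TCP) lies at the very end of the fingers, on their centre line; the grasp point (between the pads) lies 19 mm behind it; z points along the fingers, y is the line along which they close (so a half turn about z gives the same grasp; the last joint's range is limited). The gripper opens to 88 mm and grips with 3 to 60 N. Pads are 18 mm wide; open, the fingers measure 123 mm over their backs; the gripper's body (75 mm by 187 mm) begins 45 mm behind the grasp point.
Start: joints at [-1.299, 0.689, -0.195, 1.565, 0.157, 0.902, -0.215], TCP at [0.147, 0.607, 0.239] pointing down, gripper open.
Joint ranges: [-3.01, 3.01], [-0.46, 2.08], [-1.47, 1.51], [0.13, 2.56], [-1, 4.14], [0.04, 2.09], [-2.66, 2.66]. Speed limits (rad/s): [2.57, 2.57, 3.14, 3.14, 3.14, 3.14, 3.14].

INTERFACE

Orientations are given as a unit quaternion [x, y, z, w].
In Python, from plant import r, eyes, nets gives the robot as it stands.
- The arm moves only by the shell command python3 -m pendant 'ROWS' [FORCE]. ROWS is JSON, a list of rows, each an object of numbers: "claw": the opening, from 0 (shut) to 1 (fully open); "dx", "dy", "dz": the shift along the world's x, y, z in mm; "twist": the turn about the world's z in rad. In form: [{"claw": .., "dx": .., "dy": .., "dz": .., "twist": ..}, ...]. A call has 1 to 8 rows; each row is the pose to reach, as a shift and turn from the pose commanded when the call began; what a row does not reach only later rows make up. A row lasts 1/10 s, in which the tool goes at most 50 mm and 8.59 degrees, less where a joint would pass 70% of its speed; a pose out of reach is approached as far as the arm can. A call with a gripper value outside its range is refused whole. The fingers move at their own pace and stop on an object; FORCE is the grip in N (left out, the last holds). Time passes only in rows, so rows that repeat a pose let the fingers close. It gives the time, the measured TCP pose, the force, the opening and the grip force at its end, in the units of the state.
- r.get_state(): the state, without advancing time (a new reading comes with each control period).
- eyes.snapshot(name): name is "scene" or "top" or "wrist"; returns (picture, depth): 480x640x3 uint8, blue, green, red; 480x640 float32, m along the optical axis (not along the pixel's ray), 0 where there is no reading.
- eyes.camera_info(name): a dict with "K" (3x3 intrinsics, pixels), "D" ([k1, k2, p1, p2, k3] as OpenCV has them; the pictures are not rectified), "world_to_cam" (4x4, takes a point from world to camera coordinates); the wrist camera has in their place "T_tool_cam" (4x4, takes a point from camera to tool coordinates, whose origin is the TCP and whose axes are the flange's). Camera axes: x right, y down, z forward; pixel columns grow to the right and rows downward; lengths in m; the calibration is good to about 2 mm. A picture is of the moment at which its call begins: read the wrist's pose just before it. camera_info takes no time and is no camera call.
- r.finish_job(): hands the job in; it is judged then, once.
Trained networks look in the newest picture that a camera, given by its name, has taken for a name from the list of things; names that differ only in an ending like _2 or _b are one class to them, and where a whole thing is asked for, a point or a joint stands for the part that bears it (a point fixed in the world has none). Each returns a list of dicts, best first, with "confidence" (0 to 1); they miss things now and then, are a little off and sometimes report something else, mostly with a low value. They report only what shows in the picture. A call takes as long as a camera call.
- nets.spot_in(camera, query): "box" ([left, top, width, height] as shares, 0 to 1, of the picture: columns of its width, rows of its height, round what is visible of it).
- nets.place_of(camera, query): "position" ([column, row] as shares, 0 to 1, of the picture: columns of its width, rows of its height: a listed point, or the origin of a listed thing).
The state is a dict: "clock": time; "q": joint angles; "qd": joint speeds; "joint_torque": joint torques, N m; "tool_pos": TCP position; "eef_rot": TCP orientation; "contact_force": force on the tool from outside, world axes, zero at the start; "moment": the same for the moment, N m; "opening": opening from 0.0 (shut) to 1.0 (fully open); "finger_force": force on a finger pad.
Only numpy, scipy, OpenCV 4.12 (cv2) and the standard library are available. Lean on these libraries where they do the work, as an engineer would, in place of code of your own. Each camera call takes 0.05 s, during which the arm holds its last target. There are 200 camera calls.

## Working session

There is one attempt and no reset: what is moved stays moved. The work goes in short steps, Python scripts to look and compute and a shell command to move; the robot and the scene stay as the last step left them, time stands still between calls to the robot, and variables do not carry over. Pictures are saved under pics/ and viewed, at most 10 in all, crops included, and the job is handed in when it is done.

```bash
ls; mkdir -p pics; cat > h.py <<'E'
import numpy as np, cv2
from plant import r, eyes, nets
from scipy.spatial.transform import Rotation as R
def cam(name):
    i=eyes.camera_info(name)
    if name=="wrist":
        s=r.get_state(); T=np.eye(4); T[:3,:3]=R.from_quat(s["eef_rot"]).as_matrix(); T[:3,3]=s["tool_pos"]
        return np.array(i["K"]),np.array(i["D"]),T@np.array(i["T_tool_cam"])
    return np.array(i["K"]),np.array(i["D"]),np.linalg.inv(np.array(i["world_to_cam"]))
def ray(c,px):
    K,D,T=c
    p=cv2.undistortPoints(np.array([[px]],float),K,D)[0,0]
    return T[:3,3],T[:3,:3]@np.array([p[0],p[1],1])
def onz(c,px,z):
    o,d=ray(c,px); return o+d*(z-o[2])/d[2]
def cloud(c,dep):
    K,D,T=c
    v,u=np.mgrid[0:480,0:640]
    p=cv2.undistortPoints(np.stack([u,v],-1).reshape(-1,1,2).astype(float),K,D)[:,0]
    z=dep.reshape(-1,1); P=np.hstack([p*z,z])@T[:3,:3].T+T[:3,3]
    P[z[:,0]==0]=np.nan
    return P.reshape(480,640,3)
E
python3 - <<'E'
from h import *
zs=dict(pole_grip=.0355,pole_seat=.015,button_top=.0655,head=.036,recess=.024,jarrito=0,tin=0,caddy=0,toy_car=0)
for n in ["top","scene"]:
    c=cam(n); img,d=eyes.snapshot(n); cv2.imwrite(f"pics/{n}0.png",img)
    for q,z in zs.items():
        for k in nets.place_of(n,q)[:2]:
            px=np.array(k["position"])*[640,480]
            print(n,q,round(k["confidence"],2),px.round(),onz(c,px,z).round(3)[:2])
print(r.get_state())
E
```

```text
pics
top pole_grip 0.86 [270. 301.] [0.475 0.125]
top pole_seat 0.74 [267. 299.] [0.484 0.134]
top button_top 0.61 [257. 298.] [0.482 0.153]
top head 0.66 [240. 301.] [0.476 0.195]
top recess 0.86 [408. 279.] [ 0.524 -0.206]
top jarrito 0.58 [280. 192.] [0.754 0.104]
top tin 0.92 [396. 197.] [ 0.737 -0.192]
top caddy 0.95 [137. 257.] [0.593 0.457]
top toy_car 0.93 [485. 281.] [ 0.52 -0.4 ]
scene pole_grip 0.89 [361. 213.] [0.479 0.123]
scene pole_seat 0.84 [360. 222.] [0.495 0.123]
scene button_top 0.45 [373. 206.] [0.473 0.151]
scene head 0.77 [393. 217.] [0.476 0.206]
scene recess 0.79 [234. 209.] [ 0.523 -0.214]
scene recess 0.18 [339. 311.] [0.76  0.111]
scene jarrito 0.79 [340. 314.] [0.757 0.115]
scene tin 0.61 [363. 214.] [0.455 0.128]
scene caddy 0.6 [483. 279.] [0.595 0.453]
scene caddy 0.55 [377. 208.] [0.427 0.162]
scene toy_car 0.69 [170. 204.] [ 0.525 -0.401]
{'clock': 1.0, 'q': array([-1.29919037,  0.68908657, -0.19460426,  1.56529563,  0.15730412,
        0.9025151 , -0.21506531]), 'qd': array([ 1.15301986e-03,  4.71619663e-05, -5.86334157e-04,  2.69275309e-04,
       -1.39432693e-03,  5.96167882e-04,  2.52518067e-03]), 'joint_torque': array([ 5.41266199e-04, -5.27498353e+01, -1.26674339e+00, -1.53746724e+01,
       -5.18655684e-02, -8.00177240e-04,  1.95888123e-05]), 'tool_pos': array([0.14721182, 0.60743817, 0.23875238]), 'eef_rot': array([1.18592045e-01, 9.92943062e-01, 3.98886465e-05, 7.52172290e-07]), 'contact_force': array([-0.07776858,  0.32913783,  0.46440576]), 'moment': array([-0.04961831,  0.03160123,  0.04932907]), 'finger_force': 0.0, 'opening': 1.0007155717052758}
```

View pics/top0.png

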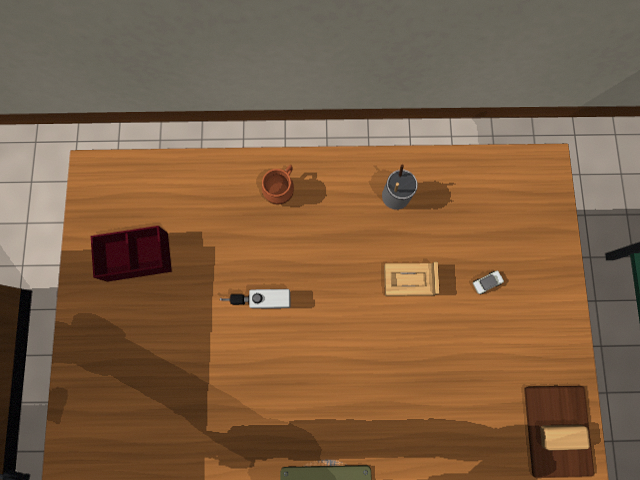

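View pics/scene0.png

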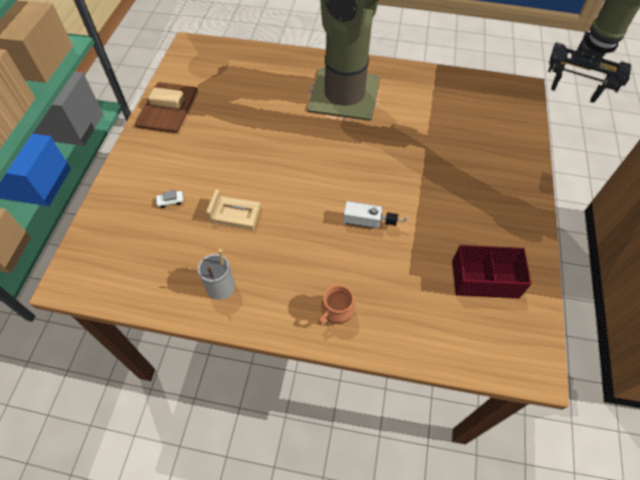

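The top view shows the pole near (268,299) with its hook to the left (+y). The holder is at (408,279) with its end wall on the right, so the directions already agree. I'll move above the pole.

```bash
python3 -m pendant '[{"claw":1,"dx":331,"dy":-497,"dz":0,"twist":-1.33},{"claw":1,"dx":331,"dy":-497,"dz":0,"twist":-1.33},{"claw":1,"dx":331,"dy":-497,"dz":0,"twist":-1.33},{"claw":1,"dx":331,"dy":-497,"dz":0,"twist":-1.33},{"claw":1,"dx":331,"dy":-497,"dz":0,"twist":-1.33},{"claw":1,"dx":331,"dy":-497,"dz":0,"twist":-1.33},{"claw":1,"dx":331,"dy":-497,"dz":0,"twist":-1.33},{"claw":1,"dx":331,"dy":-497,"dz":0,"twist":-1.33}]'; python3 -c "
from h import *
s=r.get_state();print(R.from_quat(s['eef_rot']).as_matrix().round(3),s['q'])"
```

```text
clock: 1.8
tool_pos: [0.3699, 0.273, 0.2391]
eef_rot: [0.661, 0.751, 0.001, 0.0]
contact_force: [1.0, 1.0, -0.6]
opening: 1.003
finger_force: 0.0
[[-0.127  0.992  0.001]
 [ 0.992  0.127  0.001]
 [ 0.001  0.001 -1.   ]] [-0.80646882  0.48053549  0.10554156  2.05524987 -0.08544425  0.60865646
 -0.51543552]
```

```bash
python3 -m pendant '[{"claw":1,"dx":108,"dy":-163,"dz":0,"twist":-0.127},{"claw":1,"dx":108,"dy":-163,"dz":0,"twist":-0.127},{"claw":1,"dx":108,"dy":-163,"dz":0,"twist":-0.127},{"claw":1,"dx":108,"dy":-163,"dz":0,"twist":-0.127},{"claw":1,"dx":108,"dy":-163,"dz":0,"twist":-0.127},{"claw":1,"dx":108,"dy":-163,"dz":0,"twist":-0.127},{"claw":1,"dx":108,"dy":-163,"dz":0,"twist":-0.127}]'; cat >> h.py <<'E'
def yawfit(P,m):
    q=P[m][:,:2].astype(np.float32); q=q[np.isfinite(q).all(1)]
    (cx,cy),(w,h),a=cv2.minAreaRect(q); return cx,cy,w,h,a,len(q)
E
python3 - <<'E'
from h import *
zs=dict(pole_grip=.0355,button_top=.0655,head=.036)
c=cam("wrist"); img,d=eyes.snapshot("wrist"); cv2.imwrite("pics/w1.png",img)
for q,z in zs.items():
    for k in nets.place_of("wrist",q)[:2]:
        px=np.array(k["position"])*[640,480]
        print(q,round(k["confidence"],2),px.round(),onz(c,px,z).round(4)[:2])
P=cloud(c,d)
near=(abs(P[...,0]-.478)<.08)&(abs(P[...,1]-.12)<.12)
for lo,hi in[(.047,.06)]:
    m=near&(P[...,2]>lo)&(P[...,2]<hi); print(yawfit(P,m),np.nanmean(P[m],0), np.nanpercentile(P[m],[1,99],axis=0).round(4))
s=r.get_state();print(R.from_quat(s['eef_rot']).as_matrix().round(3),s['tool_pos'],s['q'][6])
E
```

```text
clock: 2.5
tool_pos: [0.4762, 0.113, 0.2387]
eef_rot: [0.704, 0.71, 0.0, -0.001]
contact_force: [-0.6, 0.7, 0.0]
opening: 0.999
finger_force: 0.0
pole_grip 0.74 [328. 196.] [0.487  0.1273]
button_top 0.57 [325. 174.] [0.4832 0.1534]
head 0.82 [325. 121.] [0.4831 0.2024]
(0.4824770987033844, 0.15950478613376617, 0.04201553761959076, 0.16082091629505157, 0.07397293299436569, 4449) [0.48252665 0.14147712 0.05415993] [[0.4624 0.0806 0.048 ]
 [0.5028 0.2177 0.0568]]
[[-0.009  1.    -0.   ]
 [ 1.     0.009  0.   ]
 [ 0.    -0.    -1.   ]] [0.47629436 0.11301836 0.23874245] -0.22223081162986588
```

View pics/w1.png

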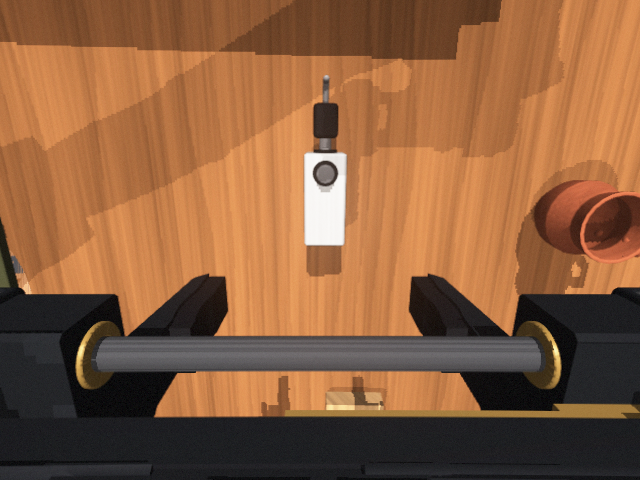

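The wrist view shows the body at about (325,198), upright in the image, with the button at (325,173) and the head at (325,121). Its yaw is almost exactly 90°. Next I descend and grasp.

```bash
python3 -m pendant '[{"claw":1,"dx":6,"dy":5,"dz":-50,"twist":-0.009},{"claw":1,"dx":6,"dy":5,"dz":-100,"twist":-0.009},{"claw":1,"dx":6,"dy":5,"dz":-150,"twist":-0.009},{"claw":1,"dx":6,"dy":5,"dz":-190,"twist":-0.009},{"claw":1,"dx":6,"dy":5,"dz":-216,"twist":-0.009},{"claw":1,"dx":6,"dy":5,"dz":-216,"twist":-0.009}]' && python3 -m pendant '[{"claw":0,"dx":0,"dy":0,"dz":0,"twist":0},{"claw":0,"dx":0,"dy":0,"dz":0,"twist":0},{"claw":0,"dx":0,"dy":0,"dz":0,"twist":0},{"claw":0,"dx":0,"dy":0,"dz":0,"twist":0},{"claw":0,"dx":0,"dy":0,"dz":0,"twist":0},{"claw":0,"dx":0,"dy":0,"dz":0,"twist":0}]' 40
```

```text
clock: 3.3
tool_pos: [0.4807, 0.1169, 0.0199]
eef_rot: [0.708, 0.707, -0.002, -0.002]
contact_force: [-0.4, -0.2, -0.1]
opening: 1.0
finger_force: 0.0
clock: 3.9
tool_pos: [0.483, 0.1165, 0.0232]
eef_rot: [0.708, 0.706, 0.0, 0.0]
contact_force: [-2.5, -1.0, 1.4]
opening: 0.475
finger_force: 1.4
```

```bash
python3 -m pendant '[{"claw":0,"dx":0,"dy":0,"dz":0,"twist":0},{"claw":0,"dx":0,"dy":0,"dz":0,"twist":0},{"claw":0,"dx":0,"dy":0,"dz":25,"twist":0},{"claw":0,"dx":0,"dy":0,"dz":60,"twist":0},{"claw":0,"dx":0,"dy":-30,"dz":100,"twist":0},{"claw":0,"dx":-20,"dy":-70,"dz":130,"twist":0},{"claw":0,"dx":-35,"dy":-110,"dz":160,"twist":0},{"claw":0,"dx":-50,"dy":-150,"dz":177,"twist":0}]' && python3 -m pendant '[{"claw":0,"dx":-13,"dy":-45,"dz":0,"twist":0},{"claw":0,"dx":-13,"dy":-90,"dz":0,"twist":0},{"claw":0,"dx":-13,"dy":-135,"dz":0,"twist":0},{"claw":0,"dx":-13,"dy":-180,"dz":0,"twist":0},{"claw":0,"dx":-13,"dy":-210,"dz":0,"twist":0},{"claw":0,"dx":-13,"dy":-226,"dz":0,"twist":0},{"claw":0,"dx":-13,"dy":-226,"dz":0,"twist":0},{"claw":0,"dx":-13,"dy":-226,"dz":0,"twist":0}]'
python3 - <<'E'
from h import *
c=cam("wrist"); img,d=eyes.snapshot("wrist"); cv2.imwrite("pics/w2.png",img)
for k in nets.place_of("wrist","recess")[:2]:
    px=np.array(k["position"])*[640,480]
    print(k["confidence"],px.round(),onz(c,px,.024).round(4)[:2])
P=cloud(c,d); np.save("P2.npy",P)
near=(abs(P[...,0]-.524)<.06)&(abs(P[...,1]+.208)<.09)
for lo,hi in[(.019,.03),(.04,.058)]:
    m=near&(P[...,2]>lo)&(P[...,2]<hi); print(yawfit(P,m),np.nanmean(P[m],0))
s=r.get_state();print(R.from_quat(s['eef_rot']).as_matrix().round(3),s['tool_pos'],s['q'])
E
```

```text
clock: 4.7
tool_pos: [0.4328, -0.0327, 0.2001]
eef_rot: [0.708, 0.707, 0.0, 0.0]
contact_force: [1.4, -0.5, -5.0]
opening: 0.47
finger_force: 40.0
clock: 5.5
tool_pos: [0.4197, -0.257, 0.1983]
eef_rot: [0.708, 0.706, -0.0, -0.001]
contact_force: [-0.2, 1.0, -5.9]
opening: 0.472
finger_force: 40.0
0.97 [430. 166.] [ 0.5251 -0.2091]
(0.526032030582428, -0.2117030769586563, 0.12089787423610687, 0.077630914747715, 89.82530212402344, 7106) [ 0.52636394 -0.20597068  0.02298734]
(0.5251996517181396, -0.26882433891296387, 0.01099406462162733, 0.07677467912435532, 89.57141876220703, 1092) [ 0.52468526 -0.26739955  0.04968792]
[[ 0.001  1.    -0.001]
 [ 1.    -0.001  0.002]
 [ 0.002 -0.001 -1.   ]] [ 0.42025407 -0.25603916  0.19857929] [ 0.47210117  0.58057285 -0.02824371  2.00577825  0.02751412  0.55746913
  0.42432613]
```

View pics/w2.png

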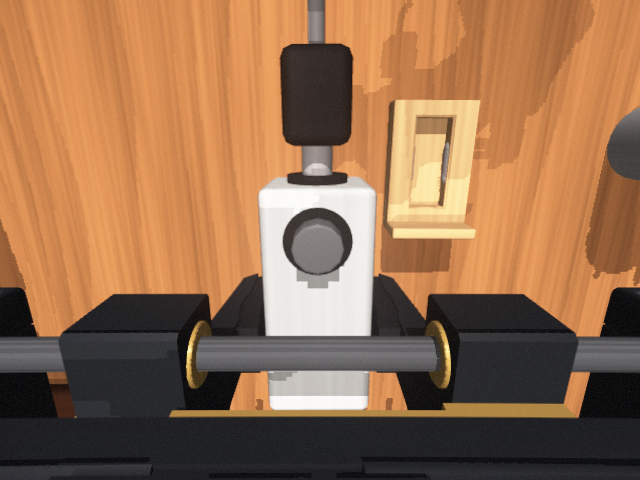

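The wrist view has the recess at (433,163), with the pole held straight in the middle. I'll get the recess rectangle and the held body's pose from the same depth cloud.

```bash
python3 - <<'E'
from h import *
c=cam("wrist");P=np.load("P2.npy");K,D,T=c
z=P[...,2];x=P[...,0];y=P[...,1]
h=(abs(x-.525)<.042)&(y>-.262)&(y<-.148)
top=h&(z>.0205)&(z<.028)
for n,m in(("top",top),("low",h&(abs(x-.525)<.025)&(y>-.255)&(y<-.16)&(z<.02))):
    print(n,m.sum(),np.percentile(P[m],[0.5,50,99.5],axis=0).round(4).tolist(),yawfit(P,m))
# per-row / per-col edges of recess at the top rim
img=cv2.imread("pics/w2.png")
for row in (140,155,170,185):
    zz=z[row,385:485]; print(row,[(385+i,round(float(x[row,385+i]),4),round(float(zz[i]),3)) for i in range(1,100) if abs(zz[i]-zz[i-1])>.004])
for col in (425,432,440):
    print(col,[(i,round(float(y[i,col]),4),round(float(z[i,col]),3)) for i in range(91,245) if abs(z[i,col]-z[i-1,col])>.004])
# held body
b=(abs(x-.42)<.035)&(z>.19)&(z<.24)&(y>-.30)&(y<-.13)
v,u=np.nonzero(b); print("held",b.sum(),np.percentile(P[b],[1,50,99],axis=0).round(4).tolist())
bb=b&(y<-.195)&(z>.205)
q=P[bb]; A=np.c_[q[:,:2]-q[:,:2].mean(0),np.ones(len(q))]
print("plane",np.linalg.lstsq(A,q[:,2],rcond=None)[0],len(q),yawfit(P,bb),yawfit(P,b))
for k in nets.place_of("wrist","button_top")[:1]+nets.place_of("wrist","pole_grip")[:1]+nets.place_of("wrist","head")[:1]:
    px=np.array(k["position"])*[640,480]; print(px,k["confidence"],onz(c,px,.241),onz(c,px,.211))
E
```

```text
top 6682 [[0.4883, -0.2618, 0.0207], [0.5277, -0.2015, 0.023], [0.5642, -0.1517, 0.0249]] (0.5261821746826172, -0.2068788707256317, 0.1106504499912262, 0.0773131251335144, 89.45597076416016, 6682)
low 3075 [[0.5116, -0.249, 0.0052], [0.5309, -0.2052, 0.0072], [0.5437, -0.1656, 0.0198]] (0.5270980000495911, -0.2075262814760208, 0.03407827392220497, 0.08419477194547653, 0.114298015832901, 3075)
140 [(388, 0.4889, 0.003), (389, 0.4889, 0.008), (390, 0.4889, 0.012), (391, 0.4888, 0.018), (416, 0.5151, 0.007), (449, 0.5424, 0.02), (475, 0.5761, -0.002)]
155 [(388, 0.4889, 0.007), (389, 0.489, 0.011), (390, 0.4887, 0.017), (415, 0.5156, 0.006), (443, 0.5406, 0.013), (473, 0.5762, -0.002)]
170 [(387, 0.4887, 0.007), (388, 0.4888, 0.011), (389, 0.4889, 0.016), (390, 0.489, 0.02), (413, 0.5116, 0.017), (414, 0.5152, 0.008), (442, 0.5411, 0.013), (443, 0.5406, 0.017), (471, 0.5758, -0.001)]
185 [(386, 0.4885, 0.007), (387, 0.4886, 0.011), (389, 0.4886, 0.021), (412, 0.5151, 0.006), (469, 0.5755, -0.001)]
425 [(100, -0.1515, 0.021), (117, -0.1656, 0.016), (118, -0.166, 0.007), (205, -0.2486, 0.
[... 432 characters left out ...]
, -0.2636, 0.041), (240, -0.2899, -0.0)]
held 33108 [[0.3881, -0.2913, 0.2051], [0.4198, -0.2206, 0.2297], [0.4519, -0.1453, 0.2398]]
plane [-0.00584648 -0.01351476  0.22949322] 24317 (0.42013806104660034, -0.2464626431465149, 0.06698308885097504, 0.1015644297003746, 16.90859603881836, 24317) (0.4132336378097534, -0.2207900583744049, 0.06760523468255997, 0.15446190536022186, 15.023371696472168, 33108)
[318.016 249.024] 0.81 [ 0.42066354 -0.21831262  0.241     ] [ 0.42063856 -0.22831966  0.211     ]
[318.272 288.384] 0.9 [ 0.42073093 -0.23227479  0.241     ] [ 0.42072563 -0.24636001  0.211     ]
[315.904  99.12 ] 0.93 [ 0.42011828 -0.1729724   0.241     ] [ 0.41993404 -0.16973615  0.211     ]
```

```bash
python3 -m pendant '[{"claw":0,"dx":45,"dy":15,"dz":0,"twist":0},{"claw":0,"dx":85,"dy":30,"dz":-20,"twist":0},{"claw":0,"dx":106,"dy":39,"dz":-50,"twist":0},{"claw":0,"dx":106.5,"dy":39,"dz":-90,"twist":0},{"claw":0,"dx":106.5,"dy":39,"dz":-120,"twist":0},{"claw":0,"dx":106.5,"dy":39,"dz":-138,"twist":0},{"claw":0,"dx":106.5,"dy":39,"dz":-138,"twist":0},{"claw":0,"dx":106.5,"dy":39,"dz":-138,"twist":0}]'
python3 - <<'E'
from h import *
s=r.get_state();c=cam("wrist"); img,d=eyes.snapshot("wrist"); cv2.imwrite("pics/w3.png",img)
P=cloud(c,d);z=P[...,2]
top=(abs(P[...,0]-.525)<.06)&(P[...,1]>-.25)&(P[...,1]<-.13)&(z>.018)&(z<.03)
print(top.sum(),np.percentile(P[top],[0.5,2,98,99.5],axis=0).round(4).tolist())
for q,h in(("button_top",.103),("pole_grip",.0735),("head",.0735)):
  for k in nets.place_of("wrist",q)[:1]:
    px=np.array(k["position"])*[640,480]; print(q,px.round(),k["confidence"],onz(c,px,h).round(4))
print(R.from_quat(s['eef_rot']).as_matrix().round(3)[:2],s['tool_pos'],s['contact_force'])
E
```

```text
clock: 6.55
tool_pos: [0.5274, -0.2184, 0.0613]
eef_rot: [0.708, 0.706, 0.0, 0.0]
contact_force: [-0.4, 0.1, -4.8]
opening: 0.473
finger_force: 40.0
5078 [[0.4882, -0.2232, 0.0214], [0.4887, -0.2202, 0.0217], [0.5639, -0.1514, 0.0244], [0.5646, -0.1509, 0.0247]]
button_top [318. 250.] 0.84 [ 0.5279 -0.1813  0.103 ]
pole_grip [320. 287.] 0.67 [ 0.5285 -0.2082  0.0735]
head [316.  99.] 0.8 [ 0.5273 -0.1319  0.0735]
[[ 0.002  1.     0.   ]
 [ 1.    -0.002  0.   ]] [ 0.52736902 -0.21844034  0.06127079] [-0.35210661  0.13214072 -4.81018403]
```

View pics/w3.png

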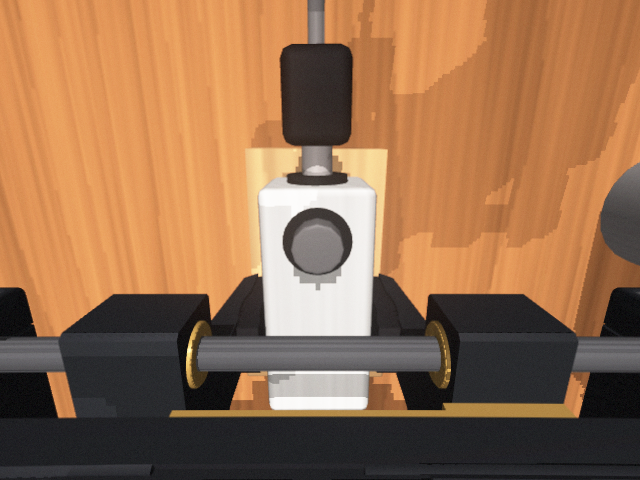

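The picture shows the body at (318,290), centred over the holder within about 1 mm. I'll nudge it and lower it carefully.

```bash
python3 -m pendant '[{"claw":0,"dx":-1,"dy":1.2,"dz":-5,"twist":0},{"claw":0,"dx":-1,"dy":1.2,"dz":-10,"twist":0},{"claw":0,"dx":-1,"dy":1.2,"dz":-14,"twist":0},{"claw":0,"dx":-1,"dy":1.2,"dz":-17,"twist":0},{"claw":0,"dx":-1,"dy":1.2,"dz":-17,"twist":0}]'; python3 -m pendant '[{"claw":0,"dx":0,"dy":0,"dz":-2,"twist":0},{"claw":0,"dx":0,"dy":0,"dz":-4,"twist":0},{"claw":0,"dx":0,"dy":0,"dz":-4,"twist":0}]'
```

```text
clock: 7.25
tool_pos: [0.5257, -0.2175, 0.0433]
eef_rot: [0.708, 0.706, -0.0, -0.0]
contact_force: [-0.7, 0.4, -5.9]
opening: 0.472
finger_force: 40.0
clock: 7.55
tool_pos: [0.5262, -0.2176, 0.0403]
eef_rot: [0.708, 0.706, 0.0, 0.0]
contact_force: [-0.9, 1.0, 0.2]
opening: 0.469
finger_force: 40.0
```

It has entered the recess and rests on the cheeks. Now I press.

```bash
python3 -m pendant '[{"claw":0,"dx":0,"dy":0,"dz":-3,"twist":0},{"claw":0,"dx":0,"dy":0,"dz":-6,"twist":0},{"claw":0,"dx":0,"dy":0,"dz":-8,"twist":0},{"claw":0,"dx":0,"dy":0,"dz":-9,"twist":0},{"claw":0,"dx":0,"dy":0,"dz":-9,"twist":0}]'
```

```text
clock: 8.05
tool_pos: [0.5262, -0.2176, 0.0321]
eef_rot: [0.708, 0.706, 0.0, 0.0]
contact_force: [-2.2, 2.9, 11.7]
opening: 0.473
finger_force: 40.0
```

```bash
python3 -m pendant '[{"claw":0,"dx":0,"dy":0,"dz":-1,"twist":0},{"claw":0,"dx":0,"dy":0,"dz":-2,"twist":0},{"claw":0,"dx":0,"dy":0,"dz":-3,"twist":0},{"claw":0,"dx":0,"dy":0,"dz":-3,"twist":0}]'
```

```text
clock: 8.45
tool_pos: [0.5262, -0.2176, 0.0321]
eef_rot: [0.708, 0.706, 0.0, 0.001]
contact_force: [-8.1, 5.0, 37.1]
opening: 0.478
finger_force: 40.0
```

There is a hard stop at the expected height, so it is flush. I'll release, rise and check.

```bash
python3 -m pendant '[{"claw":0,"dx":0,"dy":0,"dz":3,"twist":0},{"claw":0,"dx":0,"dy":0,"dz":3,"twist":0},{"claw":0.75,"dx":0,"dy":0,"dz":3,"twist":0},{"claw":0.75,"dx":0,"dy":0,"dz":3,"twist":0},{"claw":0.75,"dx":0,"dy":0,"dz":3,"twist":0},{"claw":0.75,"dx":0,"dy":0,"dz":3,"twist":0},{"claw":0.75,"dx":0,"dy":0,"dz":40,"twist":0},{"claw":0.75,"dx":0,"dy":0,"dz":83,"twist":0}]'
python3 -m pendant '[{"claw":0,"dx":0,"dy":-15,"dz":10,"twist":0},{"claw":0,"dx":0,"dy":-15,"dz":10,"twist":0},{"claw":0,"dx":0,"dy":-15,"dz":10,"twist":0},{"claw":0,"dx":0,"dy":-15,"dz":10,"twist":0},{"claw":0,"dx":0,"dy":-15,"dz":10,"twist":0}]' 30
python3 - <<'E'
from h import *
s=r.get_state();c=cam("wrist"); img,d=eyes.snapshot("wrist"); cv2.imwrite("pics/w4.png",img)
P=cloud(c,d);z=P[...,2]
m=(abs(P[...,0]-.527)<.018)&(P[...,1]>-.25)&(P[...,1]<-.165)&(z>.055)&(z<.07)
q=P[m];A=np.c_[q[:,:2]-q[:,:2].mean(0),np.ones(len(q))];print("top",np.linalg.lstsq(A,q[:,2],rcond=None)[0],np.median(q[:,2]))
m=(abs(P[...,0]-.527)<.04)&(P[...,1]>-.25)&(P[...,1]<-.152)&(z>.018)&(z<.03)
print("wood",m.sum(),np.median(z[m]))
m=(abs(P[...,0]-.527)<.03)&(P[...,1]>-.26)&(P[...,1]<-.145)&(z>.056)&(z<.08);print(np.percentile(P[m],[.5,99.5],axis=0))
for q,h in(("button_top",.0745),("pole_grip",.0445),("head",.045)):
  for k in nets.place_of("wrist",q)[:1]:
    px=np.array(k["position"])*[640,480]; print(q,px.round(),k["confidence"],onz(c,px,h).round(4))
print(R.from_quat(s['eef_rot']).as_matrix().round(3)[:2],s['tool_pos'],s['contact_force'],s['opening'])
E
```

```text
clock: 9.25
tool_pos: [0.5247, -0.2173, 0.1101]
eef_rot: [0.708, 0.706, -0.001, -0.002]
contact_force: [0.2, -0.2, 0.7]
opening: 0.747
finger_force: 0.0
clock: 9.75
tool_pos: [0.5254, -0.2315, 0.1197]
eef_rot: [0.708, 0.706, -0.0, -0.001]
contact_force: [-0.1, 0.2, 0.2]
opening: 0.324
finger_force: 0.0
top [0.00066449 0.00027275 0.06417248] 0.06417038994841845
wood 5468 0.02304943342146018
[[ 0.50539794 -0.25419486  0.05697959]
 [ 0.54672878 -0.14592429  0.07453934]]
button_top [321. 177.] 0.76 [ 0.5276 -0.1799  0.0745]
pole_grip [323. 214.] 0.65 [ 0.529  -0.2078  0.0445]
head [320.  90.] 0.68 [ 0.527  -0.1306  0.045 ]
[[ 0.002  1.    -0.002]
 [ 1.    -0.002  0.001]] [ 0.52535226 -0.23153727  0.11970087] [-0.07252914  0.16481656  0.16462481] 0.3235547268950029
```

View pics/w4.png

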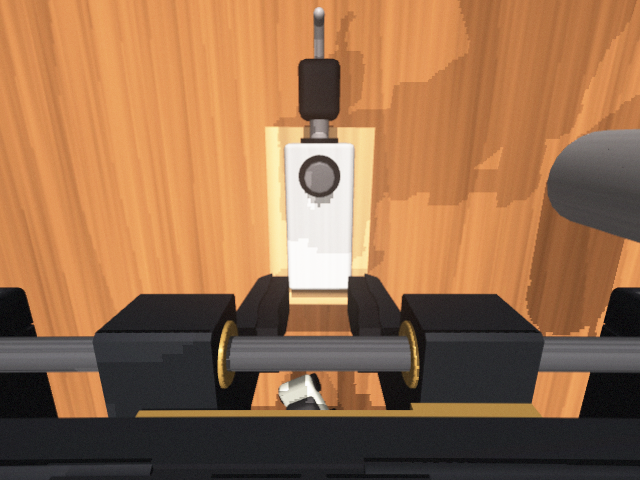

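It is flush (41.1 mm from body top to wood) and level, with the button at (320,176), which is (0.527, -0.180). Now I press it.

```bash
python3 -m pendant '[{"claw":0,"dx":1.7,"dy":40,"dz":0,"twist":0},{"claw":0,"dx":1.7,"dy":51.5,"dz":0,"twist":0},{"claw":0,"dx":1.7,"dy":51.5,"dz":-15,"twist":0},{"claw":0,"dx":1.7,"dy":51.5,"dz":-35,"twist":0},{"claw":0,"dx":1.7,"dy":51.5,"dz":-42,"twist":0},{"claw":0,"dx":1.7,"dy":51.5,"dz":-45,"twist":0},{"claw":0,"dx":1.7,"dy":51.5,"dz":-48,"twist":0},{"claw":0,"dx":1.7,"dy":51.5,"dz":-48,"twist":0}]'; python3 -m pendant '[{"claw":0,"dx":0,"dy":0,"dz":-2,"twist":0},{"claw":0,"dx":0,"dy":0,"dz":-4,"twist":0},{"claw":0,"dx":0,"dy":0,"dz":-5,"twist":0},{"claw":0,"dx":0,"dy":0,"dz":-5,"twist":0},{"claw":0,"dx":0,"dy":0,"dz":-5,"twist":0}]'
```

```text
clock: 10.75
tool_pos: [0.5279, -0.1814, 0.0732]
eef_rot: [0.708, 0.706, 0.0, 0.0]
contact_force: [0.1, -0.0, -0.2]
opening: 0.004
finger_force: 0.0
clock: 11.25
tool_pos: [0.5283, -0.1815, 0.0689]
eef_rot: [0.708, 0.706, 0.0, 0.001]
contact_force: [-1.6, 0.1, 8.0]
opening: 0.001
finger_force: 3.9
```

```bash
python3 -m pendant '[{"claw":0,"dx":0,"dy":0,"dz":-1.5,"twist":0},{"claw":0,"dx":0,"dy":0,"dz":-1.5,"twist":0},{"claw":0,"dx":0,"dy":0,"dz":-1.5,"twist":0}]'
```

```text
clock: 11.55
tool_pos: [0.5283, -0.1815, 0.0688]
eef_rot: [0.708, 0.706, 0.0, 0.001]
contact_force: [-3.4, 1.2, 20.6]
opening: 0.004
finger_force: 10.0
```

```bash
python3 -m pendant '[{"claw":0,"dx":-1,"dy":0,"dz":20,"twist":0},{"claw":0.8,"dx":-1,"dy":0,"dz":52,"twist":0},{"claw":0.8,"dx":-1,"dy":-25,"dz":57,"twist":0},{"claw":0.8,"dx":-1,"dy":-50,"dz":57,"twist":0},{"claw":0.8,"dx":-1,"dy":-50,"dz":57,"twist":0},{"claw":0.8,"dx":-1,"dy":-50,"dz":57,"twist":0}]'
python3 - <<'E'
from h import *
s=r.get_state();c=cam("wrist"); img,d=eyes.snapshot("wrist"); cv2.imwrite("pics/w5.png",img)
P=cloud(c,d);z=P[...,2];x=P[...,0];y=P[...,1]
m=np.hypot(x-.5272,y+.180)<.006;print("button",m.sum(),np.median(z[m]))
m=(abs(x-.527)<.018)&(y>-.25)&(y<-.2)&(z>.05)&(z<.08);print("top",np.median(z[m]))
m=(abs(x-.527)<.025)&(y>-.15)&(y<-.1)&(z>.052)&(z<.067);print("head",m.sum(),np.percentile(P[m],[1,50,99],axis=0).round(4).tolist())
for k in nets.place_of("wrist","head")[:1]:
    px=np.array(k["position"])*[640,480]; print(px.round(),k["confidence"],onz(c,px,.045).round(4))
print(R.from_quat(s['eef_rot']).as_matrix().round(3)[:2],s['tool_pos'],s['opening'])
E
```

```text
clock: 12.15
tool_pos: [0.5265, -0.2312, 0.1233]
eef_rot: [0.709, 0.706, 0.0, -0.0]
contact_force: [-0.4, 0.7, -0.5]
opening: 0.43
finger_force: 0.0
button 313 0.06759961795477568
top 0.06416067467416661
head 2360 [[0.5144, -0.1474, 0.0541], [0.5262, -0.1315, 0.0596], [0.538, -0.1165, 0.0615]]
[316.  92.] 0.71 [ 0.5263 -0.1313  0.045 ]
[[ 0.004  1.    -0.   ]
 [ 1.    -0.004  0.   ]] [ 0.52649476 -0.23123337  0.12333651] 0.43020904801341875
```

The button is fully down, 3.4 mm proud. Next I grasp the head.

```bash
python3 -m pendant '[{"claw":0.8,"dx":0,"dy":50,"dz":0,"twist":0.004},{"claw":0.8,"dx":0,"dy":100,"dz":0,"twist":0.004},{"claw":0.8,"dx":0,"dy":100,"dz":0,"twist":0.004},{"claw":0.8,"dx":0,"dy":100,"dz":-35,"twist":0.004},{"claw":0.8,"dx":0,"dy":100,"dz":-70,"twist":0.004},{"claw":0.8,"dx":0,"dy":100,"dz":-90,"twist":0.004},{"claw":0.8,"dx":0,"dy":100,"dz":-95,"twist":0.004},{"claw":0.8,"dx":0,"dy":100,"dz":-95,"twist":0.004}]' && python3 -m pendant '[{"claw":0,"dx":0,"dy":0,"dz":0,"twist":0},{"claw":0,"dx":0,"dy":0,"dz":0,"twist":0},{"claw":0,"dx":0,"dy":0,"dz":0,"twist":0},{"claw":0,"dx":0,"dy":0,"dz":0,"twist":0},{"claw":0,"dx":0,"dy":0,"dz":0,"twist":0},{"claw":0,"dx":0,"dy":0,"dz":0,"twist":0},{"claw":0,"dx":0,"dy":0,"dz":0,"twist":0},{"claw":0,"dx":0,"dy":0,"dz":0,"twist":0}]' 30
```

```text
clock: 13.05
tool_pos: [0.5264, -0.1302, 0.028]
eef_rot: [0.706, 0.708, -0.0, -0.001]
contact_force: [0.2, -0.1, 0.1]
opening: 0.8
finger_force: 0.0
clock: 13.85
tool_pos: [0.5265, -0.1311, 0.0286]
eef_rot: [0.707, 0.707, -0.0, -0.0]
contact_force: [-1.6, -0.2, 2.3]
opening: 0.269
finger_force: 30.0
```

```bash
python3 -m pendant '[{"claw":0,"dx":0,"dy":8,"dz":0,"twist":0},{"claw":0,"dx":0,"dy":18,"dz":0,"twist":0},{"claw":0,"dx":0,"dy":28,"dz":0,"twist":0},{"claw":0,"dx":0,"dy":38,"dz":0,"twist":0},{"claw":0,"dx":0,"dy":48,"dz":0,"twist":0},{"claw":0,"dx":0,"dy":56,"dz":0,"twist":0},{"claw":0,"dx":0,"dy":56,"dz":0,"twist":0}]'
```

```text
clock: 14.55
tool_pos: [0.5267, -0.0731, 0.0284]
eef_rot: [0.706, 0.708, 0.0, -0.001]
contact_force: [-0.1, -1.3, 0.7]
opening: 0.272
finger_force: 30.0
```

```bash
python3 -m pendant '[{"claw":0,"dx":0,"dy":8,"dz":0,"twist":0},{"claw":0,"dx":0,"dy":18,"dz":0,"twist":0},{"claw":0,"dx":0,"dy":28,"dz":0,"twist":0},{"claw":0,"dx":0,"dy":38,"dz":0,"twist":0},{"claw":0,"dx":0,"dy":48,"dz":0,"twist":0},{"claw":0,"dx":0,"dy":56,"dz":0,"twist":0},{"claw":0,"dx":0,"dy":58,"dz":0,"twist":0},{"claw":0,"dx":0,"dy":58,"dz":0,"twist":0}]'
```

```text
clock: 15.35
tool_pos: [0.5267, -0.0166, 0.0285]
eef_rot: [0.706, 0.708, 0.0, -0.0]
contact_force: [1.5, -5.1, -0.7]
opening: 0.266
finger_force: 30.0
```

```bash
python3 -m pendant '[{"claw":0,"dx":0,"dy":2,"dz":0,"twist":0},{"claw":0,"dx":0,"dy":4,"dz":0,"twist":0},{"claw":0,"dx":0,"dy":4,"dz":0,"twist":0},{"claw":0,"dx":0,"dy":4,"dz":0,"twist":0}]'
```

```text
clock: 15.75
tool_pos: [0.5268, -0.0135, 0.0285]
eef_rot: [0.707, 0.707, 0.0, 0.0]
contact_force: [-0.2, -4.4, 0.8]
opening: 0.267
finger_force: 30.0
```

```bash
python3 -m pendant '[{"claw":0,"dx":0,"dy":1.5,"dz":0,"twist":0},{"claw":0,"dx":0,"dy":3,"dz":0,"twist":0},{"claw":0,"dx":0,"dy":3,"dz":0,"twist":0},{"claw":0,"dx":0,"dy":3,"dz":0,"twist":0}]'
```

```text
clock: 16.15
tool_pos: [0.5267, -0.0108, 0.0285]
eef_rot: [0.707, 0.707, -0.0, 0.0]
contact_force: [0.8, -5.5, -1.0]
opening: 0.266
finger_force: 30.0
```

```bash
python3 -m pendant '[{"claw":0,"dx":0,"dy":1,"dz":0,"twist":0},{"claw":0,"dx":0,"dy":1,"dz":0,"twist":0},{"claw":0,"dx":0,"dy":1,"dz":0,"twist":0},{"claw":0,"dx":0,"dy":1,"dz":0,"twist":0}]'
python3 - <<'E'
from h import *
for n in ("scene","top"):
    c=cam(n);img,d=eyes.snapshot(n); cv2.imwrite(f"pics/{n}6.png",img)
    for q,h in(("head",.045),("pole_grip",.0445),("button_top",.0685)):
      for k in nets.place_of(n,q)[:1]:
        px=np.array(k["position"])*[640,480]; print(n,q,px.round(),round(k["confidence"],2),onz(c,px,h).round(4))
    if n=="scene": cv2.imwrite("pics/s6c.png",cv2.resize(img[150:270,190:350],None,fx=5,fy=5,interpolation=cv2.INTER_CUBIC))
c=cam("wrist");img,d=eyes.snapshot("wrist")
print(r.get_state()["tool_pos"],r.get_state()["contact_force"])
E
```

```text
clock: 16.55
tool_pos: [0.5267, -0.0107, 0.0285]
eef_rot: [0.707, 0.707, -0.001, 0.001]
contact_force: [1.0, -7.0, -0.9]
opening: 0.268
finger_force: 30.0
scene pole_grip [170. 202.] 0.46 [ 0.5467 -0.3814  0.0445]
scene button_top [240. 200.] 0.41 [ 0.5236 -0.1915  0.0685]
top pole_grip [133. 255.] 0.72 [0.5892 0.4507 0.0445]
top button_top [396. 276.] 0.63 [ 0.5272 -0.172   0.0685]
[ 0.52666511 -0.01077087  0.02849742] [ 0.48568731 -7.82751138 -0.52320241]
```

View pics/s6c.png

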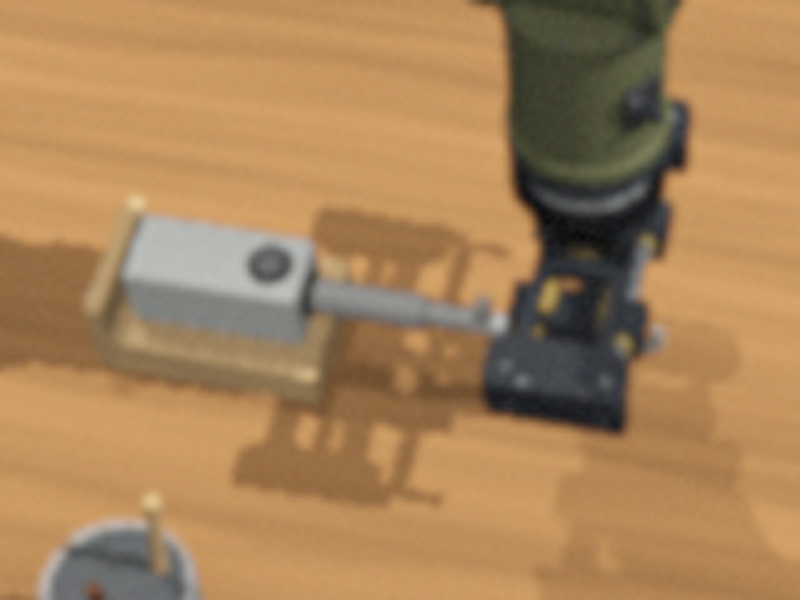

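The crop shows both tubes drawn out from the body, which sits flush in the holder, with the gripper on the head at about (570,350). Travel is 120.3 mm and the force is rising against the stop, so I hand it in.

```bash
python3 -c "
from plant import r
print(r.finish_job())"
```

```text
the job is handed in; nothing more can be done
None
```

The job is handed in; no verdict was returned. By my measurements the hook is seated flush in the holder, the lock button is fully down, and the gripper holds the head at full extension (about 120 mm of travel, against the final stop), with the cup, tin, caddy and car untouched.

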